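Tip a module into the test fixture and clamp it

ROBOT

A 6-joint arm with a two-finger parallel gripper is mounted at the origin on the work surface. World frame = base frame: x ahead of the robot, y to its left, z up, the work surface at z = 0. Lengths are in m, angles in rad, forces in N, time in s.
With the tool pointing down it reaches from about 0.275 to 0.75 m from the base axis. Payload 10.2 kg.
Tool frame: the origin (TCP) lies where the fingers leave the gripper's body, on its centre line; the fingertips stand 64 mm ahead of it and the grasp point (between the pads) lies 45 mm ahead of it (env.tips_ahead is the distance from the TCP to the fingertips, in m); z points along the fingers, y is the direction in which the jaws open and shut (so a half turn about z gives the same grasp; the last joint's range is limited). The gripper opens to 88 mm and grips with 3 to 60 N. Pads are 18 mm wide; open, the fingers measure 123 mm over their backs; the gripper's body (75 mm by 187 mm) begins 45 mm behind the grasp point.
Start: joints at [1.085, 0.313, 1.498, -0, 1.331, -0.223], TCP at [0.136, 0.507, 0.303] pointing down, gripper open.
Joint ranges: [-2.94, 2.94], [-0.97, 2.17], [0.19, 2.56], [-1.23, 4.37], [0.02, 3.11], [-2.88, 2.88]. Speed limits (rad/s): [2.39, 2.39, 3.01, 3.14, 3.14, 3.14].

INTERFACE

Orientations are given as a rotation vector (axis times angle).
In Python, from bench import env, cams gives the robot as it stands. The module is installed in compiled form; this text tells all that it offers. Calls block until the motion is done:
- env.movep(position, orientation): joint-space move of the TCP to a pose.
- env.servo_line(position, ori=None, velocity=0.15, threshold=None): straight line of the TCP; ori=None keeps the orientation; velocity is the mean speed in m/s. With threshold (N) it stops when the force on the tool has changed by that much, and returns True; else False.
- env.set_joints(angles): joint-space move.
- env.ungrasp() and env.close(): open the fingers fully, or close them until they stop; the grip force is fixed at half the most.
- env.hold(seconds).
- env.solve_ik(position, orientation): joint angles nearest the present ones, or None.
- cams.capture(name): name is "scene" or "side" or "wrist"; returns (picture, depth): 384x512x3 uint8, blue, green, red; 384x512 float32, m along the optical axis (not along the pixel's ray), 0 where there is no reading.
- cams.calibration(name): a dict with "K" (3x3 intrinsics, pixels), "dist" ([k1, k2, p1, p2, k3] as OpenCV has them; the pictures are not rectified), "T" (4x4, takes a point from camera to world coordinates). Camera axes: x right, y up, looking along -z (the intrinsics and any distortion apply to the point x, -y, -z); pixel columns grow to the right and rows downward; lengths in m; the calibration is good to about 2 mm. A picture is of the moment at which its call begins: read the wrist's pose just before it. calibration takes no time and is no camera call; for the wrist camera it gives the pose at the moment of the call.
A pose or a line that the arm cannot do raises env.PlanningError and nothing moves.
- env.close_job(): hands the job in, once; it reports no verdict.
Readings, each from a call of its own:
- env.current_t(): time.
- env.current_joints(): joint angles.
- env.current_joint_vel(): joint speeds.
- env.current_joint_torque(): joint torques, N m.
- env.current_eef_pos(): TCP position.
- env.current_tool_rot(): TCP orientation.
- env.current_force(): force on the tool from outside, world axes, zero at the start.
- env.current_ft_torque(): the same for the moment, N m.
- env.current_gripper_width(): finger opening in m.
Only numpy, scipy, OpenCV 4.12 (cv2) and the standard library are available. Lean on these libraries where they do the work, as an engineer would, in place of code of your own. Each camera call takes 0.05 s, during which the arm holds its last target. There are 200 camera calls.

TASK

Load the test fixture by pushing only, without grasping or lifting anything: tip the module that stands on edge over towards the steel fence, so that it lies flat with its blue cover up, and push it home flush against the fence. Then push the clamp's red handle right over and down, until the clamp's rubber tip holds the module down. Leave the loose things around and on the fixture standing and lying where they are.

Things in the scene. Friction and masses are not known exactly. Their poses are not given: they have to be found in the camera images.
- fixture: Fixed aluminium fixture plate on the bench, 12 mm thick, place and turn vary. Origin: bench level, under the centre of the module's home. +x runs along the plate to the fence and clamp, y along the fence, z up. Plate: x -105..170, y -75..75 mm. Black rubber pad (nest): x -90..22, y -62..62, top at z 14. Low guide strips: x -87..-2, y 54..62 and -62..-54, top at z 19.
- fence (a point): Middle of the top edge of the steel fence's near face: fixture x 22, y 0, z 28 mm. The fence is a bar 10 mm thick (x 22..32), y -52..52, top 14 mm above the pad. Axes of the fixture.
- clamp_pivot (a point): Pivot of the clamp's steel arm (76 mm long, 17 mm wide): fixture x 72, z 62, on a block x 57..138, y -25..25 with cheeks up to z 76. Open, the arm stands nearly upright (top near z 138), its spindle and tip pointing to -x as far as x 28. Closed, it lies level along -x over the nest.
- nest (a point): Centre of the module's underside when home: on the pad's top, 14 mm above the bench; axes of the fixture.
- module: RF module, loose, 0.13 to 0.25 kg: aluminium box 22 x 90 x 44 mm, blue cover on one 90 x 44 face, brass connector (dia 7, 10 long) on each end. Starts standing on a 90 x 22 edge on the pad, 44 tall, middle at fixture x -61..-43, cover facing away from the fence. Origin: centre of that lower edge face. -x: out of the blue cover (cover up = x points down), y: along the 90 mm, z: up as it stands.
- module_center (a point): Centre of the module's housing (22 mm above its origin along its z; same axes). When home it is at fixture x = 0 (near edge then at x = -22), 25 mm above the bench.
- handle_pivot (a point): Pivot of the clamp handle, at fixture x = 114, y = 0, 68 mm above the bench; the pivot's axis is along the fixture's y.
- handle_grip (a point): Point on the axis of the clamp's red handle grip, 85 mm from its pivot. The grip is a round bar of dia 18 mm from 39 to 113 mm from the pivot. Local x points along the handle away from the pivot.
- clamp_handle (a joint): Handle angle above level, rad: 0 = on centre, handle level, pointing to fixture +x; -0.04 = hard stop, fully closed and locked; 1.08 to 1.25 at the start = open, steep, leaning away from the nest. Closed by pushing it to +x and down, with under 8 N at the grip. It stays where left and swings the arm through a toggle link, little near closed.
- clamp_tip: Black rubber tip of the clamp spindle, dia 16 mm, origin at the centre of its end face. Closed, it presses the module's cover with about 6 N, at fixture x = 0, y = 0.
- attenuator: Steel attenuator, a stepped cylinder dia 22, 44 mm tall, standing loose on the fixture plate beside the clamp, near fixture x = 122 to 140, y = 50 or so. Origin: centre of its foot. Leave alone.
- adapter: Brass adapter, stepped cylinder dia 22, 45 mm tall, standing on the bench. Origin: centre of its foot. Leave alone.
- heatsink_amp: Black finned amplifier, 60 x 100 x 28 mm, lying on the bench. Origin: centre of its underside. Leave alone.
- torque_wrench: Connector torque wrench with black handle, about 175 x 22 x 10 mm, lying on the bench along its x. Leave alone.
- screwdriver: Screwdriver, 160 mm, lying on the bench along its x. Leave alone.
- bottle: White bottle with blue cap, dia 56, 130 mm tall, standing on the bench. Origin: centre of its foot. Leave alone.
Things that resemble listed ones, but are neither listed nor needed, are in the scene too. What is meant by the module is not pink or purple, and is the smaller of those in its own colour.

How it is judged:
On the way, in this order (a step that is already met when the one before it is completed fails the run):
1. the module lies flat, blue cover up, home against the fence (angle between module's own x axis and vertical above 3.06159 rad and x of module_center in the frame of fixture between -0.004 and 0.006 m and y of module_center in the frame of fixture between -0.02 and 0.02 m and z of module_center in the frame of fixture below 0.03 m and angle between the y axis of module and the y axis of fixture, either way round below 0.07 rad and linear speed of module below 0.02 m/s), for 0.2 s.
2. the clamp is closed on the module (value of joint clamp_handle below 0.03 rad and contact force between clamp_tip and module above 3 N), for 0.2 s.
At the end, for the whole second after the job is handed in: Module at rest, flat (0.08 rad), blue cover up, home: centre within 4 mm of home off the fence, 20 mm of the middle along it, parallel within 0.07 rad. Clamp handle below 0.03 rad, its rubber tip pressing the module with over 3 N (all of step 1 and all of step 2); the robot touches nothing.
It fails at once if the module is lifted or carried (height (world z) of module_center above 0.052 m or (angle between module's own x axis and vertical above 2.94159 rad and height (world z) of module_center above 0.037 m) or (angle between module's own z axis and vertical below 0.12 rad and height (world z) of module_center above 0.046 m)).
It fails at once if the module is pushed off the nest (height (world z) of module_center below 0.018 m or horizontal distance between module_center and nest above 0.11 m).
It fails at once if the attenuator on the fixture is toppled (angle between attenuator's own z axis and vertical above 0.5 rad).
It fails at once if the adapter or the bottle is toppled (angle between any of adapter, bottle's own z axis and vertical above 0.5 rad).
It fails at once if a loose thing that should be left alone is moved (distance of attenuator from where it was at the start of the episode above 0.015 m or distance of any of adapter, heatsink_amp, torque_wrench, screwdriver, bottle from where it was at the start of the episode above 0.03 m).
It also fails if it takes over 51 s, if anything falls off the work surface, if the arm or the gripper's body presses on something with over 40 N, if the wrist force passes 120 N, or if a joint passes its speed limit or range.

## Working session

There is one attempt and no reset: what is moved stays moved. The work goes in short steps, each a Python script; the robot and the scene stay as the last script left them, time stands still between calls to the robot, and variables do not carry over. Pictures are saved under pics/ and viewed, about 8 in all and at most 12, crops included, and the job is handed in when it is done.

```bash
mkdir -p pics; cat > h.py <<'E'
import numpy as np, cv2
from bench import env, cams
def snap(name):
    c=cams.calibration(name); p,d=cams.capture(name); return p,d,c
def world(u,v,depth,c):
    K=np.array(c["K"]);D=np.array(c["dist"])
    q=cv2.undistortPoints(np.array([[[u,v]]],float),K,D)[0,0]
    return (np.array(c["T"])@np.array([q[0]*depth,-q[1]*depth,-depth,1]))[:3]
def allworld(d,c):
    h,w=d.shape;u,v=np.meshgrid(np.arange(w),np.arange(h))
    q=cv2.undistortPoints(np.stack([u.ravel(),v.ravel()],1).astype(float)[:,None],np.array(c["K"]),np.array(c["dist"]))[:,0]
    z=d.ravel();P=np.stack([q[:,0]*z,-q[:,1]*z,-z,np.ones_like(z)],1)@np.array(c["T"]).T
    return P[:,:3].reshape(h,w,3)
E
python3 - <<'E'
from h import *
a=[]
for n in("scene","side"):
    p,d,c=snap(n);np.savez(f"{n}0.npz",p=p,d=d,T=c["T"],K=c["K"],dist=c["dist"])
    cv2.imwrite(f"pics/{n}0.png",cv2.resize(p,(800,600)))
    print(n,np.round(c["T"],3).tolist())
print(env.current_t(),env.tips_ahead,env.current_tool_rot())
E
```

```text
scene [[0.492, -0.498, 0.714, 1.409], [0.87, 0.274, -0.409, -0.461], [0.008, 0.823, 0.568, 0.726], [0.0, 0.0, 0.0, 1.0]]
side [[-0.98, 0.135, -0.145, 0.404], [-0.198, -0.698, 0.688, 0.899], [-0.009, 0.703, 0.711, 0.982], [0.0, 0.0, 0.0, 1.0]]
0.1 0.064 [-4.11587178e-01 -3.11412596e+00  1.64694712e-03]
```

View pics/scene0.png

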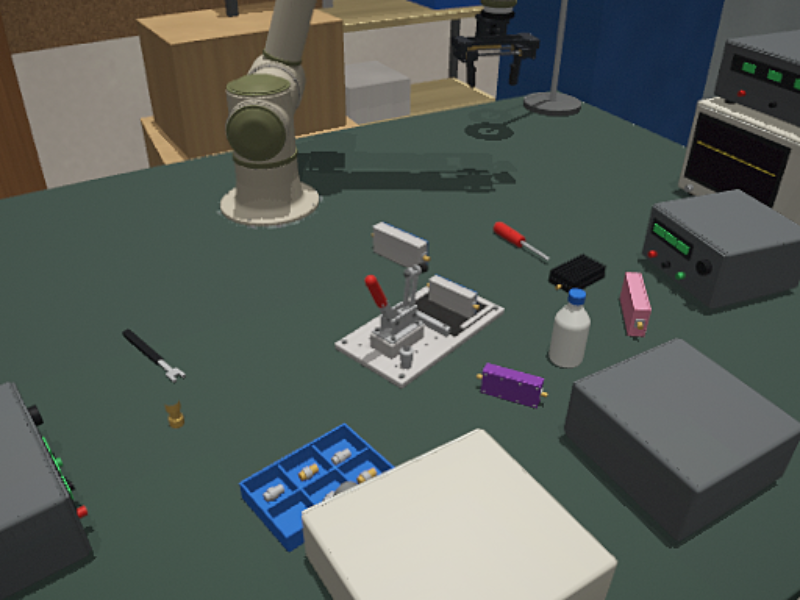

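View pics/side0.png

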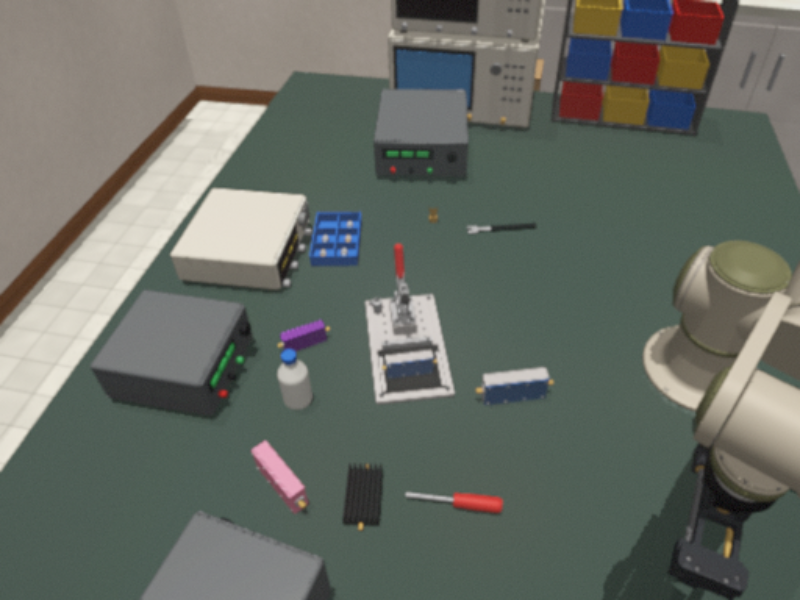

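The scene shows the fixture at scene px (420,325) and side px (405,345). There are two white/blue modules: the one standing on the pad (side px 410,365), and a larger look-alike on the bench (515,385). The pink and purple ones are decoys, so the smaller module on the pad is the one meant. I'll confirm with a crop and fit the fixture pose.

```bash
cat > fit.py <<'E'
from h import *
def load(n):
    z=np.load(n);return z["p"],z["d"],dict(T=z["T"],K=z["K"],dist=z["dist"])
E
python3 - <<'E'
from fit import *
allp=[]
for n in("side","scene"):
    p,d,c=load(n+"0.npz");W=allworld(d,c)
    hsv=cv2.cvtColor(p,cv2.COLOR_BGR2HSV)
    u0,v0=(262,239) if n=="side" else (268,215)
    roi=np.zeros(d.shape,bool); 
    if n=="side": roi[185:258,228:295]=1
    else: roi[180:250,205:330]=1
    m=roi&(d>0)&(W[...,2]>.006)&(W[...,2]<.0165)
    P=W[m]; print(n,len(P),np.median(P,0), "bench z",np.median(W[roi&(abs(W[...,2])<.006)][:,2]))
    allp.append(P)
    r=cv2.minAreaRect((P[:,:2]*1000).astype(np.float32)); print(r, cv2.boxPoints(r).round(1).tolist())
    red=(hsv[...,1]>150)&((hsv[...,0]<8)|(hsv[...,0]>172))&(d>0)&(W[...,2]>.06)
    R=W[red&(np.hypot(W[...,0]-np.median(P[:,0]),W[...,1]-np.median(P[:,1]))<.3)]; print("red",len(R),R.min(0),R.max(0),R[R[:,2]>np.percentile(R[:,2],80)].mean(0),R[R[:,2]<np.percentile(R[:,2],20)].mean(0))
p,d,c=load("side0.npz");q=cv2.resize(p[150:265,220:370],None,fx=5.2,fy=5.2,interpolation=cv2.INTER_CUBIC);cv2.imwrite("pics/crop_side.png",q[:600,:800])
E
```

```text
side 1980 [0.57807492 0.07708804 0.01136352] bench z -0.001333899110615766
((590.4337158203125, 57.954925537109375), (150.25765991210938, 278.7787170410156), 18.64116668701172) [[474.70001220703125, 166.0], [563.7999877929688, -98.0999984741211], [706.2000122070312, -50.099998474121094], [617.0999755859375, 214.0]]
red 75 [ 0.61843047 -0.06205876  0.11486016] [ 0.63590143 -0.03157162  0.17133131] [ 0.63048768 -0.05683324  0.16656692] [ 0.62368636 -0.03695438  0.12374027]
scene 1825 [0.63176129 0.01601333 0.01366416] bench z 0.0015817116207406112
((597.597412109375, 37.30860900878906), (283.9779357910156, 276.4403076171875), 50.36018371582031) [[400.6000061035156, 16.100000381469727], [613.5, -160.1999969482422], [794.5999755859375, 58.5], [581.7000122070312, 234.8000030517578]]
red 141 [ 0.62416857 -0.07292245  0.10780418] [ 0.63939962 -0.03609061  0.17316606] [ 0.63306568 -0.06515576  0.16890924] [ 0.63052682 -0.04646567  0.11891322]
```

View pics/crop_side.png

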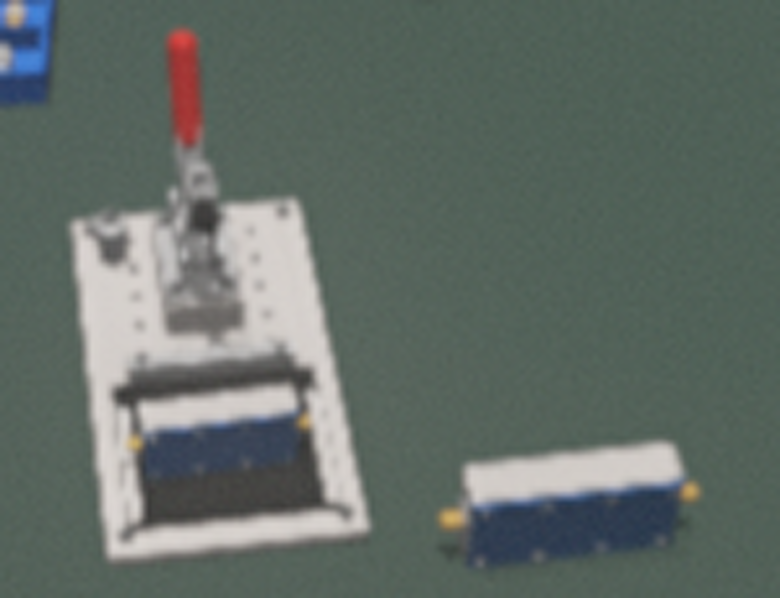

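Crop confirmed: the small white/blue module stands on the pad with its cover facing away from the fence, and the look-alike to the right is larger and off the fixture. Next I'll move above it and refine from the wrist camera.

```bash
cat >> h.py <<'E'
from scipy.spatial.transform import Rotation as Ro
def frame(ox,oy,yaw):
    F=np.eye(4);F[:3,:3]=Ro.from_euler('z',yaw).as_matrix();F[:2,3]=ox,oy;return F
def ori(F,tilt=0,s=1):
    "tool down, fingers leaning to fixture +x by tilt; jaw along fixture y"
    z=np.array([np.sin(tilt),0,-np.cos(tilt)]);y=np.array([0,s,0.]);x=np.cross(y,z)
    return Ro.from_matrix(F[:3,:3]@np.stack([x,y,z],1)).as_rotvec()
def tcp(F,tip,tilt=0):
    "TCP world pos with fingertip centre at fixture point tip (m)"
    z=np.array([np.sin(tilt),0,-np.cos(tilt)])
    return (F@np.append(np.array(tip)-z*env.tips_ahead,1))[:3]
def fx(F,P): return (np.asarray(P)-F[:3,3])@F[:3,:3]
E
python3 - <<'E'
from fit import *
p,d,c=load("side0.npz")
K,D,T=c["K"],c["dist"],c["T"]
# corner rays onto z=.012
for cu,cv in[(70,222),(300,200),(370,530),(110,560)]:
    u,v=220+cu/5.2,150+cv/5.2
    a=T[:3,3];b=world(u,v,1,c)-a;print((a+b*(.012-a[2])/b[2]).round(4))
F=frame(.580,.0888,np.deg2rad(-71.36))
for s in(1,-1):
    print(s,env.solve_ik(tcp(F,[.0,0,.30]),ori(F,0,s)))
E
```

```text
[ 0.705  -0.0459  0.012 ]
[ 0.5601 -0.0951  0.012 ]
[0.4738 0.1655 0.012 ]
[0.6152 0.2147 0.012 ]
1 [-4.76052252e-02  4.21021775e-01  1.18758365e+00 -4.44089210e-16
  1.53298723e+00 -3.72934598e-01]
-1 [-4.76052252e-02  4.21021775e-01  1.18758365e+00 -4.44089210e-16
  1.53298723e+00  2.76865806e+00]
```

```bash
python3 - <<'E'
from fit import *
F=frame(.580,.0888,np.deg2rad(-71.36))
env.close()
env.movep(tcp(F,[-.05,0,.28]),ori(F))
p,d,c=snap("wrist");np.savez("w1.npz",p=p,d=d,**{k:c[k] for k in("T","K","dist")})
cv2.imwrite("pics/w1.png",cv2.resize(p,(800,600)))
print(env.current_t(),env.current_gripper_width(), "cam in fixture",fx(F,np.array(c["T"])[:3,3]), "view", F[:3,:3].T@-np.array(c["T"])[:3,2])
E
```

```text
3.4917 0.0006166732041511481 cam in fixture [-0.12554442  0.00175577  0.42572382] view [ 2.84918146e-01  5.72254731e-04 -9.58551680e-01]
```

View pics/w1.png

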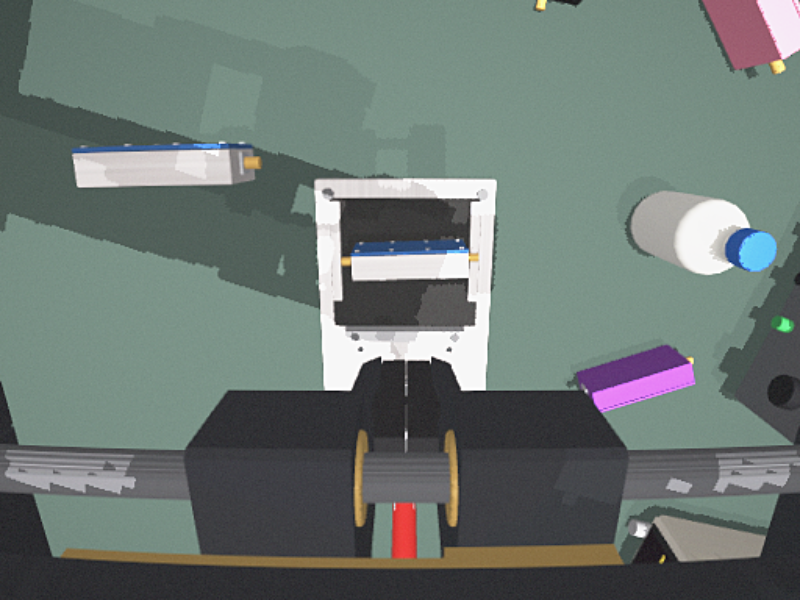

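The wrist view shows the module at wrist px (410,262), slightly turned, the plate's near corners at (316,180) and (497,180), and the fence's near-face top edge at about row 326. I'll turn these into positions.

```bash
python3 - <<'E'
from fit import *
F=frame(.580,.0888,np.deg2rad(-71.36))
p,d,c=load("w1.npz");T=c["T"]
def at(u,v,z):
    a=T[:3,3];b=world(u*.64,v*.64,1,c)-a;return (1e3*fx(F,a+b*(z-a[2])/b[2])).round(1)
for n,u,v,z in[("corner+y?",316,180,.012),("corner",497,180,.012),("edgeL",323,385,.012),("edgeR",487,385,.012),("fenceL",336,326,.028),("fenceR",475,326,.028),("padnear",340,199,.014),("padnear",473,199,.014)]: print(n,at(u,v,z))
W=1e3*fx(F,allworld(d,c).reshape(-1,3)).reshape(384,512,3)
m=(d>0)&(abs(W[...,1])<70)&(W[...,0]>-90)&(W[...,0]<5)&(W[...,2]>50)&(W[...,2]<66)
m[:145]=0;m[185:]=0
P=W[m];print(len(P),P[:,2].mean(),P.min(0),P.max(0));r=cv2.minAreaRect(P[:,:2].astype(np.float32));print(r)
for s in(-30,0,30):
    q=P[abs(P[:,1]-s)<6];print(s,np.percentile(q[:,0],[3,97]))
b=(d>0)&(abs(W[...,1])<72)&(abs(W[...,2]-12)<4)&(W[...,0]>-115)&(W[...,0]<60)
B=W[b];print(B[:,2].mean(),B.min(0),B.max(0))
E
```

```text
corner+y? [-102.2  -71.6   12. ]
corner [-102.4   77.    12. ]
edgeL [ 83.1 -74.3  12. ]
edgeR [82.9 77.6 12. ]
fenceL [ 19.1 -57.5  28. ]
fenceR [19.  61.5 28. ]
padnear [-86.9 -52.1  14. ]
padnear [-87.   57.5  14. ]
1428 57.319690817220945 [-54.62435392 -40.28107966  50.1475168 ] [-30.33667124  49.45953343  60.1354519 ]
((-42.04840087890625, 4.525852203369141), (22.97283363342285, 89.30462646484375), 1.6771297454833984)
-30 [-51.74914839 -30.77109431]
0 [-52.66678184 -31.47387703]
30 [-53.50184427 -32.16407035]
12.78587005153137 [-102.5086924   -71.99290712    9.08353328] [59.99591903 71.99501407 15.98325844]
```

```bash
cat >> h.py <<'E'
F=frame(*(frame(.580,.0888,np.deg2rad(-71.4))@[.001,.001,0,1])[:2],np.deg2rad(-71.4))
def tipnow(): return (1e3*(fx(F,env.current_eef_pos())-[0,0,env.tips_ahead])).round(1)
E
python3 - <<'E'
from fit import *
y=.0025
env.movep(tcp(F,[-.090,y,.12]),ori(F))
env.servo_line(tcp(F,[-.090,y,.051]),velocity=.1)
f0=np.array(env.current_force())
h=env.servo_line(tcp(F,[-.055,y,.051]),velocity=.03,threshold=.6); print(h,tipnow())
for x in np.arange(tipnow()[0]/1e3+.006,-.026,.006):
    env.servo_line(tcp(F,[x,y,.051]),velocity=.03)
    print(tipnow(),(F[:3,:3].T@(np.array(env.current_force())-f0)).round(2),round(env.current_t(),1))
env.servo_line(tcp(F,[-.085,y,.051]),velocity=.1)
env.servo_line(tcp(F,[-.085,y,.10]),velocity=.15)
p,d,c=snap("wrist");np.savez("w2.npz",p=p,d=d,**{k:c[k] for k in("T","K","dist")})
cv2.imwrite("pics/w2.png",p); print(env.current_t())
E
```

```text
False [-55.1   2.5  51. ]
[-48.9   2.5  50.9] [ 0.35 -2.32 -0.13] 6.7
[-42.9   2.5  51. ] [ 0.59 -1.24 -0.31] 7.0
[-36.9   2.5  51. ] [-0.25 -0.32  0.12] 7.4
[-30.9   2.5  51. ] [ 0.43 -1.01  0.62] 7.8
8.9667
```

View pics/w2.png

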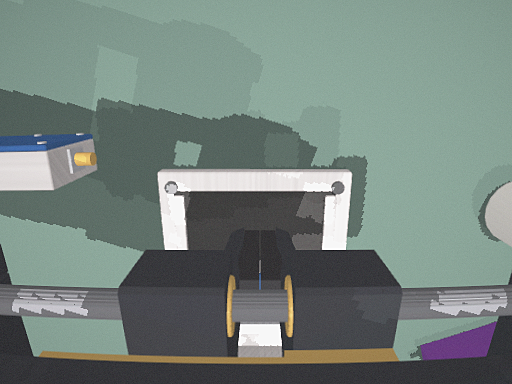

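The gripper hides the module here, and only a strip of blue shows at (260,275). I'll check from the side camera.

```bash
python3 - <<'E'
from fit import *
p,d,c=snap("side")
W=1e3*fx(F,allworld(d,c).reshape(-1,3)).reshape(384,512,3)
hsv=cv2.cvtColor(p,cv2.COLOR_BGR2HSV)
b=(hsv[...,0]>100)&(hsv[...,0]<130)&(hsv[...,1]>100)&(abs(W[...,0])<80)&(abs(W[...,1])<70)&(d>0)
print(b.sum(),W[b].min(0),W[b].max(0),W[b].mean(0))
cv2.imwrite("pics/s2.png",cv2.resize(p[150:265,200:353],None,fx=5.2,fy=5.2,interpolation=cv2.INTER_CUBIC))
E
```

```text
115 [-33.19158374 -36.95991799  20.73542164] [ 9.21786288 49.51905787 41.24192417] [-13.14339616  21.00081639  34.50693762]
```

View pics/s2.png

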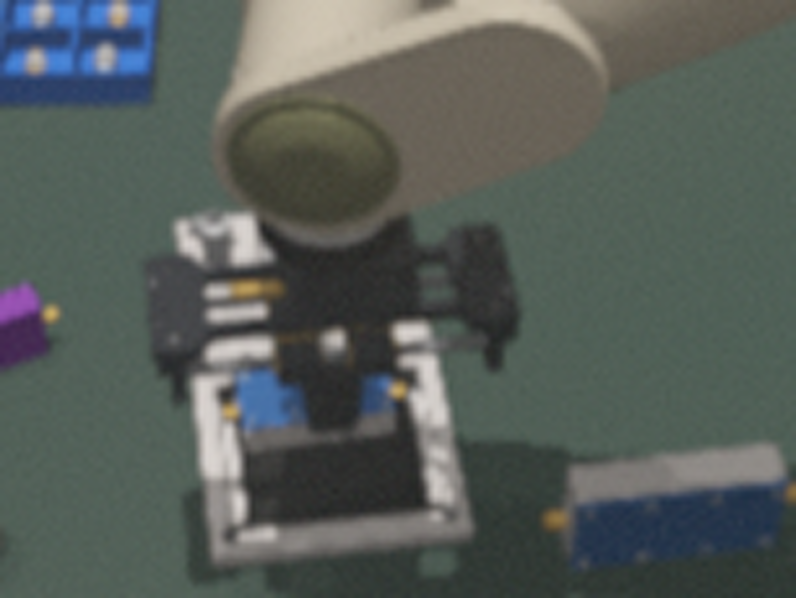

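The module lies flat with its blue cover up; its near edge is around fixture x = -33. Now I'll push it home.

```bash
python3 - <<'E'
from fit import *
y=.0025
env.servo_line(tcp(F,[-.080,y,.10]),velocity=.15)
env.servo_line(tcp(F,[-.080,y,.0215]),velocity=.1)
env.servo_line(tcp(F,[-.046,y,.0215]),velocity=.06)
f0=np.array(env.current_force())
h=env.servo_line(tcp(F,[-.022,y,.0215]),velocity=.02,threshold=9)
print(h,tipnow(),(F[:3,:3].T@(np.array(env.current_force())-f0)).round(2))
env.hold(.3);print(tipnow(),(F[:3,:3].T@(np.array(env.current_force())-f0)).round(2))
env.servo_line(tcp(F,[-.085,y,.0215]),velocity=.1)
env.servo_line(tcp(F,[-.085,y,.22]),velocity=.25)
env.movep(tcp(F,[-.16,0,.25]),ori(F))
print(env.current_t())
p,d,c=snap("wrist");np.savez("w3.npz",p=p,d=d,**{k:c[k] for k in("T","K","dist")})
cv2.imwrite("pics/w3.png",cv2.resize(p[60:300,120:440],(800,600)))
W=1e3*fx(F,allworld(d,c).reshape(-1,3)).reshape(384,512,3)
hsv=cv2.cvtColor(p,cv2.COLOR_BGR2HSV)
b=(hsv[...,0]>95)&(hsv[...,0]<130)&(hsv[...,1]>90)&(abs(W[...,0])<60)&(abs(W[...,1])<60)&(d>0)
P=W[b];print(len(P),np.percentile(P,[2,50,98],axis=0).round(1));print(cv2.minAreaRect(P[:,:2].astype(np.float32)))
E
```

```text
True [-30.6   2.4  21.2] [-3.8   1.08  1.52]
[-30.7   2.1  20.8] [-0.75 -0.7  -1.57]
14.0667
12 [[-0.2  0.8 35.2]
 [ 3.5  1.4 35.9]
 [ 7.8  2.1 36.8]]
((3.7656733989715576, 1.420363426208496), (8.136449813842773, 1.3166403770446777), 0.09433737397193909)
```

View pics/w3.png

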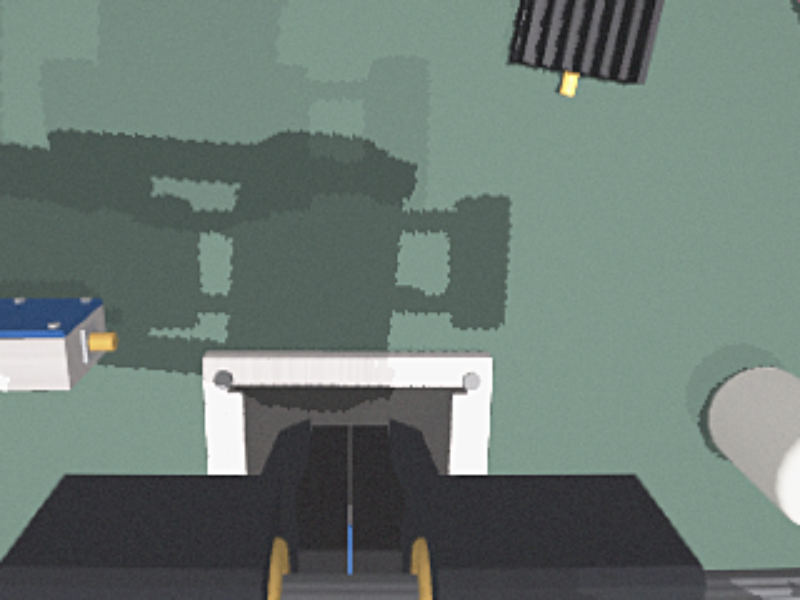

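The camera pointed too far back: only the empty pad is visible. I'll look again from further over the clamp.

```bash
python3 - <<'E'
from fit import *
env.movep(tcp(F,[.03,0,.28]),ori(F))
p,d,c=snap("wrist");np.savez("w4.npz",p=p,d=d,**{k:c[k] for k in("T","K","dist")})
cv2.imwrite("pics/w4.png",cv2.resize(p[60:300,120:440],(800,600)))
W=1e3*fx(F,allworld(d,c).reshape(-1,3)).reshape(384,512,3)
hsv=cv2.cvtColor(p,cv2.COLOR_BGR2HSV)
b=(hsv[...,0]>95)&(hsv[...,0]<130)&(hsv[...,1]>90)&(abs(W[...,0])<60)&(abs(W[...,1])<60)&(d>0)
P=W[b];print(len(P),np.percentile(P,[2,50,98],axis=0).round(1));print(cv2.minAreaRect(P[:,:2].astype(np.float32)))
for n in("side","scene"):
    p,d,c=load(n+"0.npz");W=1e3*fx(F,allworld(d,c).reshape(-1,3)).reshape(384,512,3)
    hsv=cv2.cvtColor(p,cv2.COLOR_BGR2HSV)
    R=W[(hsv[...,1]>150)&((hsv[...,0]<8)|(hsv[...,0]>172))&(d>0)&(W[...,2]>90)&(abs(W[...,1])<40)&(W[...,0]>80)&(W[...,0]<200)]
    v=np.linalg.svd(R-R.mean(0))[2][0];print(n,len(R),R.mean(0),R.min(0),R.max(0),v,np.arctan2(R[:,2].mean()-68,R[:,0].mean()-114))
print(env.current_t())
E
```

```text
3004 [[-20.1 -39.8  33.5]
 [  1.8   4.7  35.8]
 [ 21.4  47.5 380.5]]
((4.591928482055664, 0.4452705383300781), (50.84497833251953, 104.84385681152344), 0.015018857084214687)
side 75 [ 1.42717888e+02 -8.95534659e-02  1.45369968e+02] [126.09184785  -6.7953229  114.86016499] [158.95174055   6.26267669 171.3313135 ] [-0.45889376 -0.01207758 -0.88840905] 1.2153822691730662
scene 141 [154.01721036   3.21201725 145.65222592] [133.0394302  -8.1256929 107.804179 ] [169.58452239   8.52763145 173.1660625 ] [-0.38234729  0.05979655 -0.92208184] 1.0949530572303634
14.9583
```

View pics/w4.png

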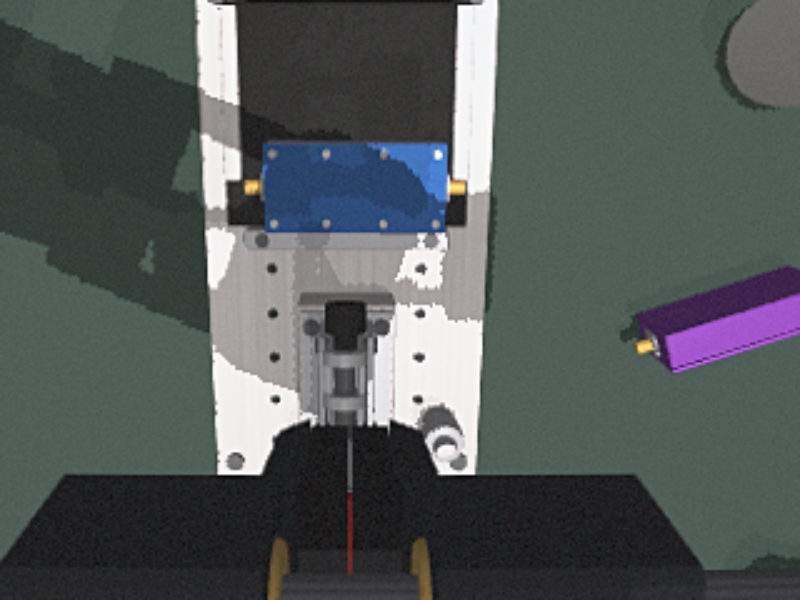

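The module is home: its blue cover (crop px 263–447 × 143–232) lies flush along the fence bar (rows 232–249). The attenuator stands at (443,440), undisturbed. Next I'll push the handle along its arc.

```bash
python3 - <<'E'
from fit import *
o=ori(F)
def tip(a,r=.080,k=.009): 
    return [.114+r*np.cos(a)-k*np.sin(a)-.009,0,.068+r*np.sin(a)+k*np.cos(a)]
s=tip(1.25)
env.movep(tcp(F,[.100,0,.20]),o)
env.servo_line(tcp(F,[.100,0,s[2]]),velocity=.1)
f0=np.array(env.current_force())
env.servo_line(tcp(F,s),velocity=.06)
for a in list(np.arange(1.13,.11,-.12))+[.08]:
    env.servo_line(tcp(F,tip(a)),velocity=.08)
    print(round(a,2),tipnow(),(F[:3,:3].T@(np.array(env.current_force())-f0)).round(1),round(env.current_t(),1))
h=env.servo_line(tcp(F,np.add(tip(-.04),[0,0,-.004])),velocity=.03,threshold=22)
print(h,tipnow(),(F[:3,:3].T@(np.array(env.current_force())-f0)).round(1),round(env.current_t(),1))
env.hold(.2)
print(tipnow(),(F[:3,:3].T@(np.array(env.current_force())-f0)).round(1),round(env.current_t(),1))
E
```

```text
1.13 [ 1.314e+02 -1.000e-01  1.439e+02] [-0.2  1.1  0.7] 16.9
1.01 [ 1.404e+02 -1.000e-01  1.402e+02] [-1.6  0.2  0.4] 17.2
0.89 [ 1.488e+02 -1.000e-01  1.354e+02] [-0.4  0.9 -0.1] 17.5
0.77 [156.6  -0.2 129.7] [-0.7 -0.2  0.5] 17.7
0.65 [163.5  -0.2 123. ] [-0.5  0.7 -0.3] 18.0
0.53 [169.7  -0.2 115.6] [0.4 0.6 0.6] 18.3
0.41 [175.   -0.2 107.5] [0.1 0.4 0.2] 18.5
0.29 [179.2  -0.2  98.8] [-0.3  0.8  0.6] 18.8
0.17 [182.4  -0.2  89.8] [ 0.   0.8 -0.3] 19.1
0.08 [ 1.84e+02 -1.00e-01  8.29e+01] [-0.4  0.9  0.3] 19.3
True [185.3   0.2  74.1] [-1.8 -2.4  8.5] 19.7
[1.853e+02 1.000e-01 7.400e+01] [-3.7 -2.2  9.8] 19.9
```

The tip stopped at z = 74 mm, which is where the handle's hard stop should be. I'll retract and check.

```bash
python3 - <<'E'
from fit import *
t=tipnow()/1e3
env.servo_line(tcp(F,[t[0],0,.2]),velocity=.15)
env.set_joints([1.085,.313,1.498,0,1.331,-.223])
ims=[]
for n,(r0,r1,c0,c1) in(("side",(150,270,215,315)),("scene",(150,258,200,330))):
    p,d,c=snap(n);W=1e3*fx(F,allworld(d,c).reshape(-1,3)).reshape(384,512,3)
    ims.append(cv2.resize(p[r0:r1,c0:c1],(400,480),interpolation=cv2.INTER_CUBIC))
    hsv=cv2.cvtColor(p,cv2.COLOR_BGR2HSV);near=(d>0)&(W[...,0]>-80)&(W[...,0]<260)&(abs(W[...,1])<70)
    R=W[near&(hsv[...,1]>150)&((hsv[...,0]<8)|(hsv[...,0]>172))&(W[...,2]>30)];print(n,"red",R.min(0).round(1),R.max(0).round(1))
    B=W[near&(hsv[...,0]>95)&(hsv[...,0]<130)&(hsv[...,1]>90)&(W[...,2]>30)&(W[...,0]<40)];print("blue",np.percentile(B,[2,50,98],axis=0).round(1))
cv2.imwrite("pics/end.png",np.hstack(ims));print(env.current_t())
E
```

```text
side red [163.6  -8.2  65.6] [219.1   6.9  76.7]
blue [[-20.6 -37.4  31.2]
 [ -2.2   8.8  34.6]
 [ 18.3  45.2  38.9]]
scene red [161.1  -6.8  61.7] [228.3   9.3  78.5]
blue [[-20.9 -10.6  34.1]
 [  4.8  20.6  37.7]
 [ 22.6  47.3  44.4]]
23.7583
```

View pics/end.png

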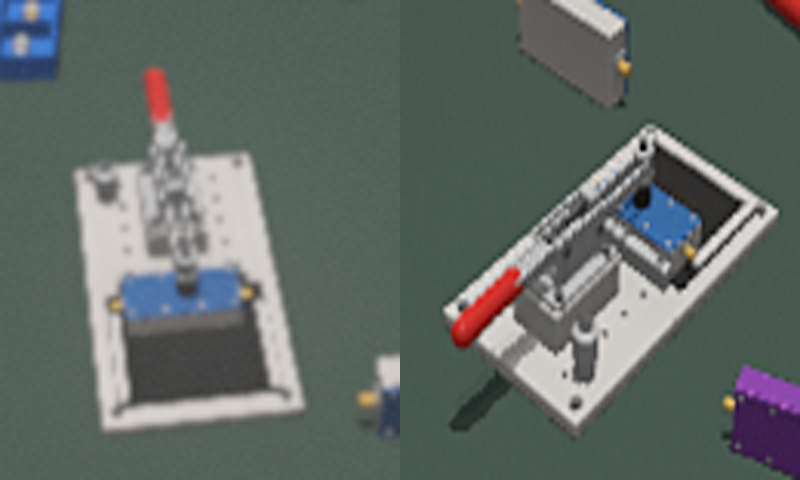

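The handle is level (red grip in the left half at (158,95)), the black tip presses the cover at (187,280), and the module sits against the fence. The attenuator still stands. Handing in.

```bash
python3 -c "
from bench import env
env.close_job();print(env.current_t())"
```

```text
the job is handed in; nothing more can be done
the job is handed in; nothing more can be done
```

I loaded the fixture by pushing only and handed the job in at about 24 s on the robot's clock. No verdict came back, so what follows is from my own checks.

- **Module:** I tipped it towards the fence with the closed fingertips, then pushed it until the contact force rose. The fingertips stopped at fixture x ≈ -30.6 mm, against about -31 expected for home. The last pictures show it flat, blue cover up and flush with the fence. It sits about 4 mm off the middle along the fence.
- **Clamp:** I pushed the handle over along its arc until it stopped at about 9 N, with the fingertips at 74 mm, the height expected at the hard stop. The last pictures show the handle level and the rubber tip on the cover. I could not measure the tip force directly.
- **Loose things:** the attenuator is still standing in the last pictures. I saw nothing else moved, but those close-ups do not show every item on the bench.
- **Disagreements and misses:**
  - The cameras differed by 2–5 mm along the fixture, so I relied on contact for the final positions.
  - The light threshold meant to detect first contact while tipping did not trigger, because the push force was near the noise. The side picture confirmed that the module had tipped.
  - Two wrist pictures were hidden by the gripper or badly aimed, so I looked again.

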